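# Put the copper-work forming tools back on their shadow boards

## Robot

A 7-joint arm with a two-finger parallel gripper is mounted at the origin on the work surface. World frame = base frame: x ahead of the robot, y to its left, z up, the work surface at z = 0. Lengths are in mm, angles in rad, forces in N, time in s.
With the tool pointing down it reaches from about 400 to 875 mm from the base axis. Payload 6.5 kg.
Tool frame: the origin (TCP) lies on the front face of the gripper's body, between the roots of the fingers; the fingertips stand 64 mm ahead of it and the grasp point (between the pads) lies 45 mm ahead of it (manip.pinch_z is the distance from the TCP to the grasp point, in mm); z points along the fingers, y is the line along which they close (so a half turn about z gives the same grasp; the last joint's range is limited). The gripper opens to 88 mm and grips with 3 to 60 N. Pads are 18 mm wide; open, the fingers measure 123 mm over their backs; the gripper's body (75 mm by 187 mm) begins 45 mm behind the grasp point.
Start: joints at [-1.326, 0.536, -0.004, 1.538, 0.003, 1.067, -0.071], TCP at [198.776, 618.852, 302.716] pointing down, gripper open.
Joint ranges: [-2.7, 2.7], [-0.37, 2.16], [-1.27, 1.26], [0.24, 2.4], [-1.31, 4.45], [0.19, 1.91], [-2.76, 2.76]. Speed limits (rad/s): [2.39, 2.39, 3.14, 3.14, 3.14, 3.14, 3.14].

## Interface

Orientations are given as a unit quaternion [x, y, z, w].
In Python, from rig import manip gives the robot as it stands.
- The arm moves only by the tool servo_tool, never from a script. Its argument "plan" is a list of rows, each a list of 4 numbers: the shift along the tool's x, y, z in mm, then the turn about the tool's z in degrees. In form: [[tx, ty, tz, turn], ...]. A call has 1 to 20 rows; each row is the pose to reach, as a shift and turn from the pose commanded when the call began, along the tool's axes at that moment; what a row does not reach only later rows make up. A row lasts 1/12 s, in which the tool goes at most 41.7 mm and 7.16 degrees, less where a joint would pass 70% of its speed; a pose out of reach is approached as far as the arm can. A call with a gripper value outside its range is refused whole. "jaw" is the gripper's target within -1 to 1 (fully open at 1, half-way at 0, shut at -1), set as the call begins (left out, the last holds). The fingers move at their own pace and stop on an object; "newtons" is the grip in N (left out, the last holds). Time passes only in rows, so rows that repeat a pose let the fingers close. It gives the time, the measured TCP pose, the force, the opening and the grip force at its end, in the units of the state.
- manip.read_state(): the state, without advancing time (a new reading comes with each control period).
- manip.read_camera(name): name is "scene" or "top" or "wrist"; returns a dict with "img" (480x640x3 uint8, red, green, blue), "z_map" (480x640 float32, mm along the optical axis (not along the pixel's ray), 0 where there is no reading), "camera_matrix" (3x3 intrinsics, pixels), "T" (4x4, takes a point from camera to world coordinates); the wrist camera has in their place "T_tool_cam" (4x4, takes a point from camera to tool coordinates, whose origin is the TCP and whose axes are the flange's). Camera axes: x right, y up, looking along -z (the intrinsics and any distortion apply to the point x, -y, -z); pixel columns grow to the right and rows downward; lengths in mm; the calibration is good to about 2 mm. A picture is of the moment at which its call begins: read the wrist's pose just before it.
- manip.hand_in(): hands the job in; it is judged then, once.
The state is a dict: "time": time; "q": joint angles; "joint_velocities": joint speeds; "joint_torque": joint torques, N m; "eef_pos": TCP position; "tool_rot": TCP orientation; "contact_force": force on the tool from outside, world axes, zero at the start; "wrist_torque": the same for the moment, N m; "opening": finger opening in mm; "grasp_force": force on a finger pad.
Only numpy, scipy, OpenCV 4.12 (cv2) and the standard library are available. Lean on these libraries where they do the work, as an engineer would, in place of code of your own. Each camera call takes 0.05 s, during which the arm holds its last target. There are 200 camera calls.

## Task

Clear up the copper-work bench: put each of the four forming tools (square bench block, round doming block, long pinned wire jig, oval cuff former) on the cork board that shows its own black silhouette, upright, centred on the silhouette and lined up with it. Set them down, do not drop them.

Things in the scene. Friction and masses are not known exactly. Their poses are not given: they have to be found in the camera images.
- bench_block: steel bench block: square plate 60 x 60 mm, 24 mm high, 0.45 to 0.85 kg. Origin: centre of its underside; z up, x and y parallel to its sides
- doming_block: round wooden doming block: upright cylinder 50 mm in diameter, 30 mm high, flat on top with a dark round mark. Origin: centre of its underside; z up
- wire_jig: wire-bending jig: aluminium bar 100 mm long (x), 26 mm wide (y), 20 mm high, with five thin steel pins standing 12 mm above its top in a zigzag near the middle line. Origin: centre of its underside; x along its length, z up
- cuff_former: stepped wooden cuff former, oval (straight sides, half-round ends): lower step 74 mm long (x) by 46 mm wide (y) and 22 mm high, above it a centred upper step 56 x 30 mm, 14 mm high, 36 mm high in all. Origin: centre of its underside; x along its length, z up
- board_square: fixed flat cork storage board, 80 mm (x) by 114 mm (y), 6 mm thick, painted at its centre with a black square silhouette 66 x 66 mm, sides parallel to the board's x and y. Origin: centre of its underside on the table, its top 6 mm above; z up. Unlisted clutter up to 45 mm tall also stands among the tools and boards, and taller things outside them: carry above it
- board_round: fixed flat cork storage board, 80 mm (x) by 114 mm (y), 6 mm thick, painted at its centre with a black disc silhouette 56 mm in diameter. Origin: centre of its underside on the table, its top 6 mm above; z up
- board_bar: fixed flat cork storage board, 80 mm (x) by 114 mm (y), 6 mm thick, painted at its centre with a long narrow black rectangle silhouette, 106 mm along the board's y, 32 mm along its x. Origin: centre of its underside on the table, its top 6 mm above; z up
- board_oval: fixed flat cork storage board, 80 mm (x) by 114 mm (y), 6 mm thick, painted at its centre with a black oval silhouette (straight sides, half-round ends), 80 mm along the board's y, 52 mm along its x. Origin: centre of its underside on the table, its top 6 mm above; z up
Mind the look-alikes: they are no part of the job. What is shaped like the cuff_former but blue, pink or red is not meant.

How it is judged:
By the outcome, as a careful person would: the job done as asked, in the order asked, and still so for the second after the job is handed in, with the robot touching nothing.
It also fails if it takes over 93 s, if anything falls off the work surface, if the arm or the gripper's body presses on something with over 40 N, if the wrist force passes 120 N, or if a joint passes its speed limit or range.

## Working session

There is one attempt and no reset: what is moved stays moved. The work goes in short steps, Python scripts to look and compute and a tool call to move; the robot and the scene stay as the last step left them, time stands still between calls to the robot, and variables do not carry over. Pictures are saved under pics/ and viewed, at most 14 in all, crops included, and the job is handed in when it is done.

Besides the shell and the picture viewer there is one more tool, called after "Emit:" by a JSON object that holds its "op" and its "data". servo_tool: Moves the arm, as the interface text tells. Its arguments: {"type":"object","properties":{"plan":{"type":"array","items":{"type":"array","items":{"type":"number"}}},"jaw":{"type":"number"},"newtons":{"type":"number"}},"required":["plan"]}

```bash
mkdir -p pics; ls; python3 - <<'E'
from rig import manip
import cv2,numpy as np
s=manip.read_state();print(s['time'],s['eef_pos'],s['tool_rot'],s['opening'])
for n in ['top','scene']:
    c=manip.read_camera(n);cv2.imwrite(f'pics/{n}0.png',c['img'][:,:,::-1])
    np.savez(f'{n}0.npz',**{k:v for k,v in c.items() if v is not None})
    print(n,c.keys(),c['camera_matrix'],c['T'])
E
```

```text
pics
0.0 [198.67257988 618.38155388 301.85471884] [ 1.54778036e-01  9.87948900e-01 -8.53006323e-04 -5.73057349e-05] 88.33949823225457
top dict_keys(['img', 'z_map', 'camera_matrix', 'T']) [[535.61865855   0.         321.95162886]
 [  0.         535.61865855 236.1330211 ]
 [  0.           0.           1.        ]] [[ 6.84967094e-03  9.97286678e-01 -7.32964164e-02  5.36600090e+02]
 [-9.99967174e-01  6.51392304e-03 -4.81875425e-03 -7.51331087e+00]
 [-4.32823220e-03  7.33270172e-02  9.97298559e-01  1.15040268e+03]
 [ 0.00000000e+00  0.00000000e+00  0.00000000e+00  1.00000000e+00]]
scene dict_keys(['img', 'z_map', 'camera_matrix', 'T']) [[502.19632279   0.         327.53415488]
 [  0.         502.19632279 234.52250743]
 [  0.           0.           1.        ]] [[-6.46989561e-01 -6.20394934e-01  4.43299710e-01  1.07088964e+03]
 [ 7.62417461e-01 -5.17861807e-01  3.87993254e-01  3.94656880e+02]
 [-1.11410607e-02  5.89007024e-01  8.08051114e-01  8.42092049e+02]
 [ 0.00000000e+00  0.00000000e+00  0.00000000e+00  1.00000000e+00]]
```

View pics/top0.png

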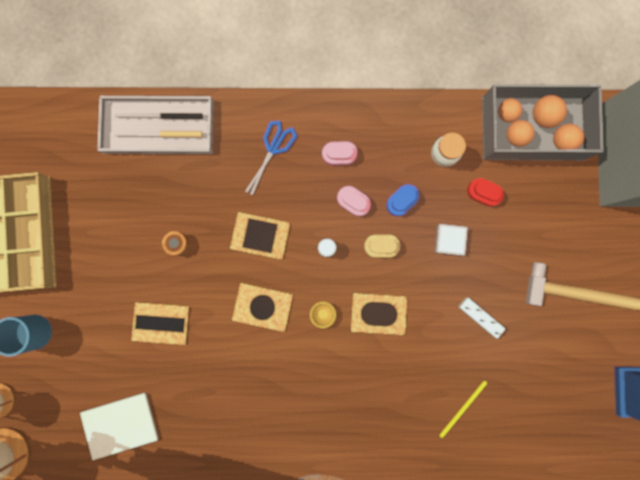

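View pics/scene0.png

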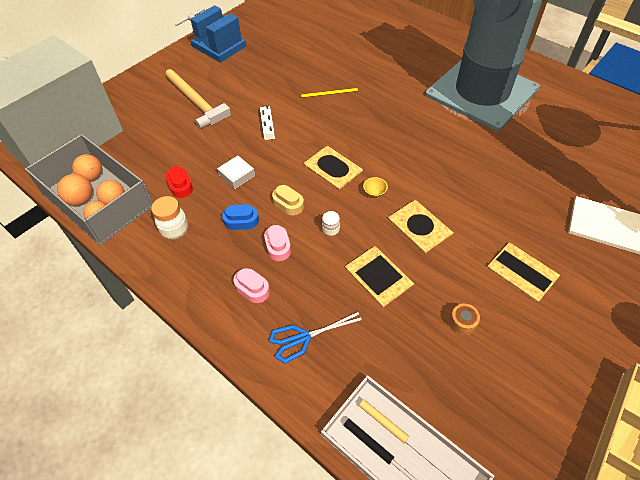

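The top view shows the block at (452,240), the doming block at (174,243), the jig at (482,318) and the yellow cuff former at (382,246). The boards are: square (260,236), round (262,307), bar (160,324) and oval (379,314). Next I'll measure them all.

```bash
cat > h.py <<'E'
import numpy as np,cv2
def ray(K,T,uv,z):
    uv=np.atleast_2d(uv).astype(float)
    d=np.c_[(uv[:,0]-K[0,2])/K[0,0],-(uv[:,1]-K[1,2])/K[1,1],-np.ones(len(uv))]@T[:3,:3].T
    o=T[:3,3]; return o+d*((z-o[2])/d[:,2])[:,None]
def world(K,T,zm):
    v,u=np.mgrid[:zm.shape[0],:zm.shape[1]]
    p=np.stack([(u-K[0,2])/K[0,0]*zm,-(v-K[1,2])/K[1,1]*zm,-zm],-1)
    return p@T[:3,:3].T+T[:3,3]
def rect(mask,near,K,T,z,R=None):
    """contour nearest to pixel 'near' -> centre, sizes, long-axis angle (deg) in world xy at height z"""
    cs,_=cv2.findContours(mask.astype(np.uint8),cv2.RETR_EXTERNAL,cv2.CHAIN_APPROX_NONE)
    cs=[c for c in cs if cv2.contourArea(c)>60]
    c=min(cs,key=lambda c:np.hypot(*(c[:,0].mean(0)-near)))
    p=ray(K,T,c[:,0],z)[:,:2].astype(np.float32)
    (cx,cy),(w,h),a=cv2.minAreaRect(p)
    if w<h: w,h,a=h,w,a+90
    return np.round([cx,cy,w,h,(a+90)%180-90],1)
E
python3 - <<'E'
from h import *
d=np.load('top0.npz');im=d['img'];K=d['camera_matrix'];T=d['T'];P=world(K,T,d['z_map'])
g=cv2.cvtColor(im,cv2.COLOR_RGB2GRAY);hsv=cv2.cvtColor(im,cv2.COLOR_RGB2HSV)
Z=P[...,2]
print('table z',np.median(Z[350:400,250:400]),Z[350:400,250:400].std())
for n,px in dict(sq=(260,236),rd=(262,307),bar=(160,324),ov=(379,314)).items():
    print(n,rect(g<60,px,K,T,6), 'board',rect((hsv[...,2]>170)&(hsv[...,1]>70)|(g<60),px,K,T,6))
for n,px,z in [('block',(452,240),24),('dome',(174,243),30),('jig',(482,318),20),('cuff',(382,246),22)]:
    w=np.median(Z[px[1]-2:px[1]+3,px[0]-2:px[0]+3])
    m=(Z>z-6)&(Z<z+25); print(n,w,rect(m,px,K,T,z))
for n,px,z in [('bowl',(323,315),0),('jar',(327,248),0),('pink',(353,201),0),('blue',(403,200),0)]:
    a=Z[px[1]-14:px[1]+15,px[0]-14:px[0]+15];print(n,ray(K,T,px,20)[0],a.max())
E
```

```text
table z -1.0857992327230477 68.99952236838507
sq [433.3 340.7  96.6  22.8  86.2] board [621.5 132.2 116.6  83.8  78.6]
rd [433.3 340.7  96.6  22.8  86.2] board [468.8 125.3 117.2  83.6  78.1]
bar [433.3 340.7  96.6  22.8  86.2] board [432.9 341.7 117.   83.5  86.4]
ov [433.3 340.7  96.6  22.8  86.2] board [ 457.2 -122.4  117.2   84.5   86.7]
block 23.429904950281752 [ 613.7 -273.3   60.8   60.    84. ]
dome 29.689740248924863 [602.5 309.3  48.6  46.2 -89.6]
jig 20.257138011346342 [ 450.7 -336.1  101.2   26.3   50.3]
cuff 35.6570964909331 [ 600.6 -126.7   71.8   44.3  -89.6]
bowl [454.14381971  -5.38015462  20.        ] 1150.4026808334086
jar [594.61078554 -12.88893178  20.        ] 1150.4026808334086
pink [694.99912776 -67.54327521  20.        ] 1150.4026808334086
blue [ 697.80396168 -173.7760178    20.        ] 1150.4026808334086
```

Emit:
{"op": "servo_tool", "data": {"plan": [[-668, -721, 70, 78], [-668, -721, 70, 78], [-668, -721, 70, 78], [-668, -721, 70, 78], [-668, -721, 70, 78], [-668, -721, 70, 78], [-668, -721, 70, 78], [-668, -721, 70, 78], [-668, -721, 70, 78], [-668, -721, 70, 78], [-668, -721, 70, 78], [-668, -721, 70, 78], [-668, -721, 70, 78], [-668, -721, 70, 78], [-668, -721, 70, 78], [-668, -721, 70, 78], [-668, -721, 70, 78], [-668, -721, 70, 78], [-668, -721, 70, 78], [-668, -721, 70, 78]], "jaw": 1, "newtons": 60}}

```text
time: 1.77
eef_pos: [550.5, -136.3, 243.1]
tool_rot: [0.742, 0.67, -0.0, -0.0]
contact_force: [0.4, 0.6, 0.7]
opening: 88.2
grasp_force: 0.0
```

```bash
cat > go.py <<'E'
import sys,numpy as np
from rig import manip
from scipy.spatial.transform import Rotation as Ro
def shift(x,y,z,phi):
    s=manip.read_state();R=Ro.from_quat(s['tool_rot']).as_matrix();p=np.array(s['eef_pos'])
    cur=np.degrees(np.arctan2(R[1,1],R[0,1]))
    t=R.T@(np.array([x,y,z])-p)
    dphi=(phi-cur+90)%180-90
    print('t',round(s['time'],2),'pos',p.round(1),'phi',cur.round(1),'tilt',R[2].round(3),'q',np.round(s['q'],2),'F',np.round(s['contact_force'],1),'open',round(s['opening'],1),'grip',round(s['grasp_force'],1))
    print('SHIFT',t.round(1),'turn',round(-dphi,1))
if __name__=='__main__': shift(*map(float,sys.argv[1:]))
E
python3 go.py 614 -273 230 -6
```

```text
t 1.77 pos [ 550.5 -136.3  243.1] phi -5.8 tilt [ 0.    -0.001 -1.   ] q [-0.21  0.51  0.5   1.84 -0.31  0.87  0.33] F [0.4 0.6 0.7] open 88.2 grip 0.0
SHIFT [-129.6   77.    13. ] turn 0.2
```

Emit:
{"op": "servo_tool", "data": {"plan": [[-40, 24, 10, 0], [-78, 46, 25, 0], [-115, 69, 40, 0], [-129.6, 77, 43, 0], [-129.6, 77, 43, 0], [-129.6, 77, 43, 0]]}}

```text
time: 2.27
eef_pos: [612.9, -273.2, 199.2]
tool_rot: [0.743, 0.669, -0.001, -0.001]
contact_force: [-0.1, 1.4, -0.1]
opening: 88.1
grasp_force: 0.0
```

```bash
cat > wr.py <<'E'
import numpy as np,cv2
from rig import manip
from scipy.spatial.transform import Rotation as Ro
def wrist(name=None):
    s=manip.read_state();M=np.eye(4);M[:3,:3]=Ro.from_quat(s['tool_rot']).as_matrix();M[:3,3]=s['eef_pos']
    c=manip.read_camera('wrist')
    if name: cv2.imwrite(f'pics/{name}.png',c['img'][:,:,::-1])
    return c['img'],c['z_map'],c['camera_matrix'],M@c['T_tool_cam'],s
E
python3 - <<'E'
from wr import *;from h import *
im,zm,K,T,s=wrist('w1');print(T.round(3),K,s['eef_pos'])
Z=world(K,T,zm)[...,2]
from collections import Counter
print(np.percentile(Z[zm>0],[1,50,99]))
m=(Z>18)&(Z<40)
P=ray(K,T,[[320,240]],0);print(P)
c=np.linalg.inv(T)@np.array([614,-273,24,1]);px=(K[0,0]*c[0]/-c[2]+K[0,2],-K[1,1]*c[1]/-c[2]+K[1,2]);print(px)
print(rect(m,px,K,T,24))
E
python3 go.py 613.7 -273.3 100 -6
```

```text
[[ 9.95000e-01  9.80000e-02  3.60000e-02  6.21843e+02]
 [-1.04000e-01  9.41000e-01  3.22000e-01 -1.89846e+02]
 [-2.00000e-03 -3.24000e-01  9.46000e-01  2.80455e+02]
 [ 0.00000e+00  0.00000e+00  0.00000e+00  1.00000e+00]] [[428.59291217   0.         319.58298248]
 [  0.         428.59291217 240.33573466]
 [  0.           0.           1.        ]] [ 612.85038037 -273.18722259  199.17977549]
[-2.09201301e+00 -2.98999044e-02  2.21586128e+02]
[[ 611.46418984 -284.97480961    0.        ]]
(np.float64(321.9710784294585), np.float64(234.0076484287389))
[ 614.2 -274.8   59.7   59.6   84. ]
t 2.32 pos [ 613.2 -271.2  199.7] phi -5.9 tilt [ 0.001 -0.001 -1.   ] q [ 0.05  0.73  0.46  1.57 -0.38  0.93  0.53] F [-0.5  0.8  0.6] open 87.8 grip 0.0
SHIFT [-2.1  0.8 99.7] turn 0.1
```

View pics/w1.png

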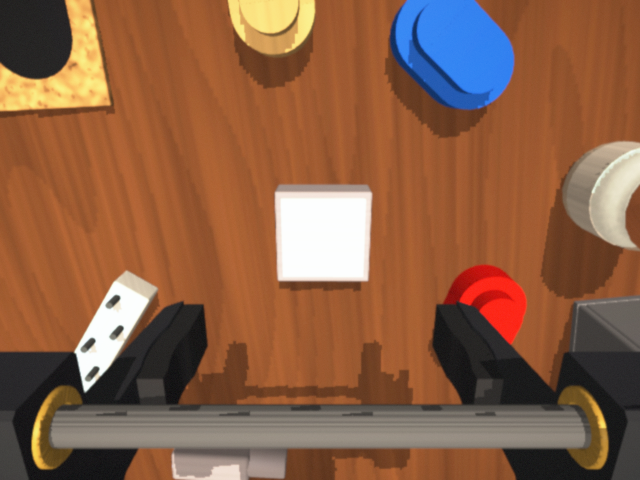

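The wrist view shows the steel block at about (322,233), agreeing with the top view to about 1.5 mm. Descending to grasp it.

Emit:
{"op": "servo_tool", "data": {"plan": [[-2, 1.2, 35, 0], [-2, 1.2, 70, 0], [-2, 1.2, 100, 0], [-2, 1.2, 120, 0], [-2, 1.2, 132, 0], [-2, 1.2, 132, 0]]}}

```text
time: 2.82
eef_pos: [614.2, -271.1, 66.8]
tool_rot: [0.741, 0.671, -0.0, -0.001]
contact_force: [0.2, 0.3, -0.0]
opening: 88.0
grasp_force: 0.0
```

Emit:
{"op": "servo_tool", "data": {"plan": [[0, 0, 0, 0], [0, 0, 0, 0], [0, 0, 0, 0], [0, 0, 0, 0], [0, 0, 0, 0], [0, 0, 0, 0]], "jaw": -1, "newtons": 60}}

```text
time: 3.32
eef_pos: [615.0, -273.5, 69.7]
tool_rot: [0.742, 0.67, 0.0, 0.0]
contact_force: [-2.0, 0.7, 7.0]
opening: 59.9
grasp_force: 60.0
```

Emit:
{"op": "servo_tool", "data": {"plan": [[0, 0, -15, 0], [0, 0, -45, 0], [0, 0, -75, 0], [20, -2, -95, 0], [55, -5, -100, 1], [94, -8, -100, 2], [134, -12, -100, 3], [174, -15, -100, 4], [214, -19, -100, 5.4], [254, -22, -100, 5.4], [294, -26, -100, 5.4], [334, -29, -100, 5.4], [370, -32, -100, 5.4], [392, -34, -100, 5.4], [402, -35, -100, 5.4], [404.7, -35, -100, 5.4], [404.7, -35, -100, 5.4]]}}

```text
time: 4.73
eef_pos: [620.4, 132.7, 168.5]
tool_rot: [0.773, 0.635, -0.0, 0.0]
contact_force: [1.5, -1.1, -6.8]
opening: 59.5
grasp_force: 60.0
```

```bash
cat > look.py <<'E'
import sys
from wr import *;from h import *
# look.py name bx by : board near world bx,by
name,bx,by=sys.argv[1],float(sys.argv[2]),float(sys.argv[3])
im,zm,K,T,s=wrist(name)
hsv=cv2.cvtColor(im,cv2.COLOR_RGB2HSV)
W=world(K,T,zm);Z=W[...,2]
m=(abs(Z-6)<3)&(np.hypot(W[...,0]-bx,W[...,1]-by)<90)
p=W[m][:,:2].astype(np.float32);print(len(p),cv2.minAreaRect(p))
h=(Z>s['eef_pos'][2]-80)&(Z<s['eef_pos'][2]-25)
print('eef',s['eef_pos'])
E
python3 look.py w2 621.5 132.2; python3 go.py 621.5 132.2 100 -11.4
```

```text
14542 ((625.8855590820312, 155.73814392089844), (64.27213287353516, 80.22623443603516), 78.5742416381836)
eef [620.40861485 132.65277593 168.50742044]
t 4.78 pos [620.6 131.  168.6] phi -11.3 tilt [-0.002 -0.    -1.   ] q [-0.61  0.72  0.48  1.69 -0.43  0.83 -0.13] F [-0.3 -1.2 -6.3] open 59.7 grip 60.0
SHIFT [ 1.5  0.6 68.6] turn 0.1
```

View pics/w2.png

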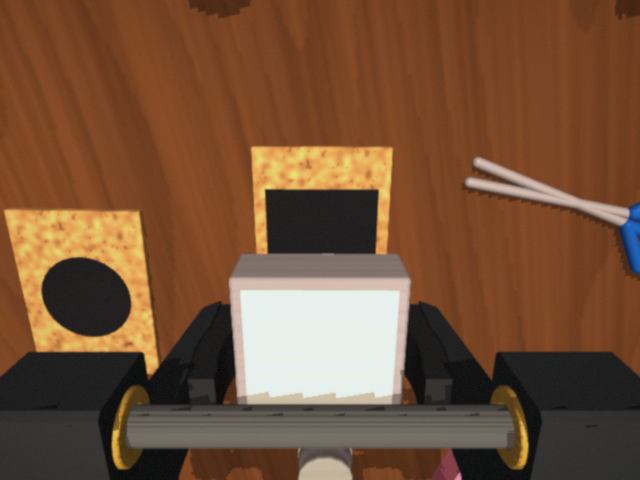

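The block is held square in the picture. Next, its offset in the tool frame.

```bash
cat > held.py <<'E'
import sys
from wr import *;from h import *
# held.py ztop_tool_lo hi : points of the held thing in tool frame, z_tool band (mm ahead of TCP)
lo,hi=map(float,sys.argv[1:3])
c=manip.read_camera('wrist');P=world(c['camera_matrix'],c['T_tool_cam'],c['z_map'])
m=(c['z_map']>0)&(P[...,2]>lo)&(P[...,2]<hi)&(abs(P[...,1])<60)&(abs(P[...,0])<60)
q=P[m];print(len(q));print('z med',np.median(q[:,2]),'x pct',np.percentile(q[:,0],[.5,2,50,98,99.5]).round(1),'y pct',np.percentile(q[:,1],[1,50,99]).round(1))
np.save('held.npy',q)
E
python3 held.py 36 50
python3 - <<'E'
import numpy as np
q=np.load('held.npy');
for y0 in range(-25,26,10):
    s=q[abs(q[:,1]-y0)<4]; print(y0,len(s),s[:,0].max().round(1),s[:,0].min().round(1),np.median(s[:,2]).round(1))
E
```

```text
25611
z med 45.93556910457475 x pct [-21.6 -20.4   6.9  27.2  27.5] y pct [-40.7  -0.1  40.9]
-25 3004 28.1 -22.3 46.1
-15 3051 28.1 -22.1 45.9
-5 3062 27.8 -22.5 45.9
5 2997 27.9 -23.0 45.9
15 3026 27.6 -22.2 46.0
25 2983 27.9 -22.9 46.1
```

Emit:
{"op": "servo_tool", "data": {"plan": [[2, 0.7, 20, 0], [2, 0.7, 50, 0], [2, 0.7, 75, 0], [2, 0.7, 86, 0], [2, 0.7, 90, 0], [2, 0.7, 91, 0], [2, 0.7, 91, 0]]}}

```text
time: 5.42
eef_pos: [622.9, 133.9, 78.7]
tool_rot: [0.773, 0.634, 0.001, 0.001]
contact_force: [0.1, 0.2, -5.7]
opening: 59.4
grasp_force: 60.0
```

Emit:
{"op": "servo_tool", "data": {"plan": [[0, 0, 1, 0], [0, 0, 2, 0], [0, 0, 2, 0]]}}

```text
time: 5.67
eef_pos: [622.4, 134.9, 76.4]
tool_rot: [0.773, 0.635, 0.001, 0.0]
contact_force: [-0.2, -0.7, -6.7]
opening: 59.5
grasp_force: 60.0
```

Emit:
{"op": "servo_tool", "data": {"plan": [[0, 0, 1, 0], [0, 0, 2, 0], [0, 0, 2, 0]]}}

```text
time: 5.92
eef_pos: [622.4, 134.9, 75.7]
tool_rot: [0.773, 0.635, 0.001, -0.0]
contact_force: [-5.7, -0.0, 10.4]
opening: 59.4
grasp_force: 60.0
```

Emit:
{"op": "servo_tool", "data": {"plan": [[0, 0, 0, 0], [0, 0, 0, 0], [0, 0, 0, 0], [0, 0, 0, 0], [0, 0, -5, 0], [0, 0, -30, 0], [0, 0, -65, 0], [0, 0, -100, 0], [0, 0, -120, 0]], "jaw": 1}}

```text
time: 6.67
eef_pos: [623.3, 134.5, 197.5]
tool_rot: [0.773, 0.634, 0.002, 0.001]
contact_force: [0.2, -0.7, 0.2]
opening: 88.3
grasp_force: 0.0
```

```bash
cat > top.py <<'E'
import sys
from rig import manip
from h import *
c=manip.read_camera('top');K=c['camera_matrix'];T=c['T'];cv2.imwrite(f'pics/{sys.argv[1]}.png',c['img'][:,:,::-1])
np.savez('t.npz',img=c['img'],Z=world(K,T,c['z_map']),K=K,T=T)
E
python3 - <<'E'
from wr import *;from h import *
im,zm,K,T,s=wrist('w3');W=world(K,T,zm);Z=W[...,2]
m=(abs(Z-30)<4)&(np.hypot(W[...,0]-621,W[...,1]-132)<60)
p=W[m][:,:2].astype(np.float32);print('block',len(p),cv2.minAreaRect(p))
m=(abs(Z-6)<3)&(np.hypot(W[...,0]-621,W[...,1]-132)<80)
p=W[m][:,:2].astype(np.float32);print('board',len(p),cv2.minAreaRect(p))
m=(abs(Z-30)<5)&(np.hypot(W[...,0]-603,W[...,1]-309)<60)
p=W[m][:,:2].astype(np.float32);print('dome',len(p),cv2.minEnclosingCircle(p) if len(p) else 0)
E
python3 go.py 602.5 309.3 190 0
```

```text
block 8970 ((621.7023315429688, 132.4888916015625), (60.50642013549805, 60.1009521484375), 78.54183197021484)
board 9853 ((620.9507446289062, 131.06533813476562), (114.36752319335938, 80.21379852294922), 78.63004302978516)
dome 0 0
t 6.72 pos [625.  134.7 200.5] phi -11.2 tilt [ 0.004  0.008 -1.   ] q [-0.63  0.68  0.51  1.67 -0.41  0.88 -0.15] F [ 2.  -0.2  2.8] open 88.1 grip 0.0
SHIFT [166.8 -56.1  10.7] turn -11.2
```

The block is within 1.5 mm and 0.1° of the board. On to the doming block.

Emit:
{"op": "servo_tool", "data": {"plan": [[35, -12, 3, 0], [75, -25, 6, 0], [114, -38, 9, 0], [150, -51, 10, 0], [167, -56, 10, 0], [167, -56, 10, 0], [167, -56, 10, 0]]}}

```text
time: 7.3
eef_pos: [598.9, 310.6, 183.3]
tool_rot: [0.772, 0.636, -0.0, 0.0]
contact_force: [-0.1, -0.6, -1.5]
opening: 88.1
grasp_force: 0.0
```

```bash
python3 - <<'E'
from wr import *;from h import *
im,zm,K,T,s=wrist('w4');W=world(K,T,zm);Z=W[...,2]
m=(abs(Z-30)<5)&(np.hypot(W[...,0]-603,W[...,1]-309)<60)
p=W[m][:,:2].astype(np.float32);print('dome',len(p),cv2.minEnclosingCircle(p) if len(p) else 0, p.mean(0))
E
python3 go.py 602.5 309.3 66.5 -11
```

```text
dome 5365 ((602.6095581054688, 309.10955810546875), 25.019411087036133) [602.83655 310.31888]
t 7.35 pos [599.6 308.5 183.5] phi -11.2 tilt [-0.001  0.    -1.   ] q [-0.86  0.76  0.5   1.57 -0.43  0.92 -0.41] F [-0.1 -0.5  0.4] open 88.0 grip 0.0
SHIFT [  1.5   2.7 117. ] turn -0.2
```

Emit:
{"op": "servo_tool", "data": {"plan": [[0.5, 3, 35, 0], [0.5, 3, 70, 0], [0.5, 3, 95, 0], [0.5, 3, 110, 0], [0.5, 3, 115, 0], [0.5, 3, 115, 0]]}}

```text
time: 7.85
eef_pos: [602.6, 307.7, 67.9]
tool_rot: [0.773, 0.634, -0.001, 0.0]
contact_force: [-0.3, 0.8, -0.3]
opening: 88.2
grasp_force: 0.0
```

Emit:
{"op": "servo_tool", "data": {"plan": [[0, 0, 0, 0], [0, 0, 0, 0], [0, 0, 0, 0], [0, 0, 0, 0], [0, 0, 0, 0], [0, 0, 0, 0], [0, 0, 0, 0]], "jaw": -1, "newtons": 40}}

```text
time: 8.43
eef_pos: [602.6, 309.5, 69.0]
tool_rot: [0.773, 0.635, 0.0, 0.0]
contact_force: [-0.8, 0.5, 3.0]
opening: 49.1
grasp_force: 40.0
```

```bash
python3 go.py 468.8 125.3 166 -11
```

```text
t 8.43 pos [602.6 309.5  69. ] phi -11.2 tilt [ 0.  0. -1.] q [-0.81  0.92  0.42  1.58 -0.5   0.75 -0.36] F [-0.8  0.5  3. ] open 49.1 grip 40.0
SHIFT [-206.7  -95.5  -97.1] turn -0.2
```

Emit:
{"op": "servo_tool", "data": {"plan": [[0, 0, -15, 0], [0, 0, -45, 0], [0, 0, -75, 0], [-20, -9, -97, 0], [-55, -25, -97, 0], [-90, -42, -97, 0], [-125, -58, -97, 0], [-160, -74, -97, 0], [-188, -87, -97, 0], [-203, -94, -97, 0], [-207, -95.5, -97, 0], [-207, -95.5, -97, 0]]}}

```text
time: 9.43
eef_pos: [468.4, 124.1, 166.3]
tool_rot: [0.773, 0.634, 0.0, -0.0]
contact_force: [0.1, -0.1, -1.2]
opening: 49.4
grasp_force: 40.0
```

```bash
python3 look.py w5 468.8 125.3; python3 held.py 32 46; python3 go.py 468.8 125.3 76 -11
python3 - <<'E'
import numpy as np
q=np.load('held.npy');z=np.median(q[:,2]);q=q[abs(q[:,1])<6];print(z,q[:,0].max())
E
```

```text
17564 ((469.29254150390625, 128.6970672607422), (104.08403015136719, 80.14540100097656), 78.00454711914062)
eef [468.41501156 124.11282098 166.29715779]
17603
z med 39.29062362589808 x pct [-16.1 -15.    6.4  23.4  24.1] y pct [-37.3  -0.1  37.5]
t 9.53 pos [469.7 126.1 166.1] phi -11.2 tilt [ 0.001  0.001 -1.   ] q [-0.75  0.52  0.49  2.09 -0.41  0.63 -0.16] F [-0.4  0.3 -0.7] open 49.7 grip 40.0
SHIFT [-1.1 -0.8 90.1] turn -0.2
39.29062362589808 25.065663870236165
```

Emit:
{"op": "servo_tool", "data": {"plan": [[-0.6, -0.4, 20, 0], [-0.6, -0.4, 50, 0], [-0.6, -0.4, 75, 0], [-0.6, -0.4, 85, 0], [-0.6, -0.4, 88, 0], [-0.6, -0.4, 89.5, 0], [-0.6, -0.4, 89.5, 0]]}}

```text
time: 10.12
eef_pos: [468.9, 124.8, 76.7]
tool_rot: [0.773, 0.635, 0.001, 0.0]
contact_force: [0.4, 0.7, -1.4]
opening: 49.3
grasp_force: 40.0
```

Emit:
{"op": "servo_tool", "data": {"plan": [[0, 0, 0.7, 0], [0, 0, 1.3, 0], [0, 0, 1.3, 0]]}}

```text
time: 10.37
eef_pos: [468.5, 124.6, 75.4]
tool_rot: [0.773, 0.635, 0.001, 0.0]
contact_force: [0.6, 0.2, -0.5]
opening: 49.3
grasp_force: 40.0
```

Emit:
{"op": "servo_tool", "data": {"plan": [[0, 0, 0.7, 0], [0, 0, 1.2, 0], [0, 0, 1.2, 0]]}}

```text
time: 10.62
eef_pos: [468.4, 124.5, 74.8]
tool_rot: [0.773, 0.635, 0.001, -0.0]
contact_force: [-3.2, 0.2, 15.7]
opening: 49.4
grasp_force: 40.0
```

Emit:
{"op": "servo_tool", "data": {"plan": [[0, 0, -0.5, 0], [0, 0, -0.5, 0], [0, 0, -0.5, 0], [0, 0, -0.5, 0], [0, 0, -5, 0], [0, 0, -30, 0], [0, 0, -65, 0], [0, 0, -100, 0], [0, 0, -120, 0]], "jaw": 1}}

```text
time: 11.37
eef_pos: [468.8, 124.2, 196.5]
tool_rot: [0.773, 0.634, 0.001, 0.0]
contact_force: [0.4, -0.3, 0.3]
opening: 88.2
grasp_force: 0.0
```

```bash
python3 - <<'E'
from wr import *;from h import *
im,zm,K,T,s=wrist('w6');W=world(K,T,zm);Z=W[...,2]
m=(abs(Z-36)<5)&(np.hypot(W[...,0]-469,W[...,1]-125)<60)
p=W[m][:,:2].astype(np.float32);print('dome',len(p),cv2.minEnclosingCircle(p))
m=(abs(Z-6)<3)&(np.hypot(W[...,0]-469,W[...,1]-125)<80)
p=W[m][:,:2].astype(np.float32);print('board',len(p),cv2.minAreaRect(p))
E
python3 go.py 450.7 -336.1 190 -39.7
```

```text
dome 5085 ((468.12322998046875, 124.06635284423828), 25.02204132080078)
board 14057 ((468.1924133300781, 123.59383392333984), (114.44977569580078, 80.20404815673828), 78.06278228759766)
t 11.42 pos [470.3 124.6 198.7] phi -11.3 tilt [ 0.004  0.006 -1.   ] q [-0.79  0.46  0.55  2.07 -0.37  0.69 -0.19] F [0.8 0.8 2.1] open 88.2 grip 0.0
SHIFT [-455.7   70.7    7.3] turn 28.4
```

Dome placed with about 0.5 mm error. Next is the jig.

Emit:
{"op": "servo_tool", "data": {"plan": [[-35, 5, 2, 3], [-75, 12, 4, 8], [-115, 18, 6, 14], [-155, 24, 7, 20], [-195, 30, 7, 26], [-236, 36.5, 7, 28.4], [-276, 43, 7, 28.4], [-316, 49, 7, 28.4], [-356, 55, 7, 28.4], [-396, 61.5, 7, 28.4], [-430, 66.7, 7, 28.4], [-449, 69.6, 7, 28.4], [-455.5, 70.5, 7, 28.4], [-455.5, 70.5, 7, 28.4]]}}

```text
time: 12.58
eef_pos: [447.9, -337.6, 186.4]
tool_rot: [0.905, 0.425, -0.0, 0.0]
contact_force: [-0.1, 0.1, -0.2]
opening: 88.1
grasp_force: 0.0
```

```bash
python3 - <<'E'
from wr import *;from h import *
im,zm,K,T,s=wrist('w7');W=world(K,T,zm);Z=W[...,2]
m=(abs(Z-20)<5)&(np.hypot(W[...,0]-451,W[...,1]+336)<70)
p=W[m][:,:2].astype(np.float32);print('jig',len(p),cv2.minAreaRect(p), p.mean(0))
E
python3 go.py 450.7 -336.1 66.5 -39.7
```

```text
jig 6167 ((450.4976806640625, -339.0827941894531), (99.86674499511719, 26.039974212646484), 50.11642837524414) [ 453.0753  -336.07202]
t 12.63 pos [ 448.5 -335.6  186.2] phi -39.6 tilt [ 0.    -0.001 -1.   ] q [ 0.1   0.62  0.63  1.89 -0.51  0.79  0.32] F [ 1.   1.1 -0.8] open 88.3 grip 0.0
SHIFT [  1.    2.2 119.7] turn 0.1
```

View pics/w7.png

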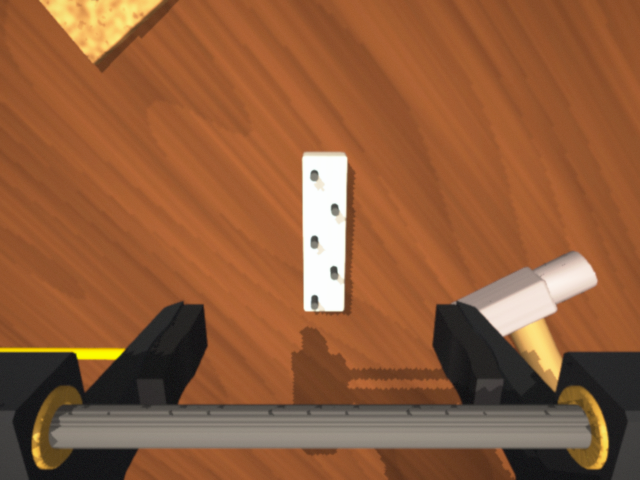

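Emit:
{"op": "servo_tool", "data": {"plan": [[0.5, 2.7, 35, 0], [0.5, 2.7, 70, 0], [0.5, 2.7, 98, 0], [0.5, 2.7, 114, 0], [0.5, 2.7, 119.5, 0], [0.5, 2.7, 119.5, 0]], "jaw": 0.5}}

```text
time: 13.13
eef_pos: [451.0, -334.6, 66.2]
tool_rot: [0.904, 0.427, -0.0, -0.002]
contact_force: [-0.3, 0.4, 0.5]
opening: 66.1
grasp_force: 0.0
```

Emit:
{"op": "servo_tool", "data": {"plan": [[0, 0, 0, 0], [0, 0, 0, 0], [0, 0, 0, 0], [0, 0, 0, 0], [0, 0, 0, 0], [0, 0, 0, 0], [0, 0, 0, 0], [0, 0, 0, 0]], "jaw": -1, "newtons": 50}}

```text
time: 13.8
eef_pos: [451.2, -337.6, 67.3]
tool_rot: [0.905, 0.426, 0.0, 0.0]
contact_force: [-0.1, 0.7, 2.9]
opening: 25.7
grasp_force: 50.0
```

```bash
python3 go.py 432.9 341.7 166 -3.6
```

```text
t 13.8 pos [ 451.2 -337.6   67.3] phi -39.6 tilt [ 0.  0. -1.] q [ 0.21  0.81  0.48  1.9  -0.65  0.59  0.42] F [-0.1  0.7  2.9] open 25.7 grip 50.0
SHIFT [ 511.7 -447.1  -98.7] turn -36.0
```

Emit:
{"op": "servo_tool", "data": {"plan": [[0, 0, -15, 0], [0, 0, -45, 0], [0, 0, -75, 0], [13, -12, -97, 0], [38, -33, -100, -2], [67, -59, -100, -5], [97, -85, -100, -8], [127, -111, -100, -12], [157, -137, -100, -16], [187, -163, -100, -20], [217, -190, -100, -24], [247, -216, -100, -28], [277, -242, -100, -32], [307, -268, -100, -36], [337, -294, -100, -36], [367, -321, -100, -36], [397, -347, -100, -36], [427, -373, -100, -36], [450, -393, -100, -36], [460, -402, -100, -36]]}}

```text
time: 15.47
eef_pos: [433.7, 278.3, 167.7]
tool_rot: [0.727, 0.687, 0.001, -0.001]
contact_force: [-0.4, -0.6, -1.0]
opening: 25.8
grasp_force: 50.0
```

```bash
python3 look.py w8 432.9 341.7;  python3 go.py 432.9 341.7 166 -3.6
```

```text
27845 ((432.5959167480469, 340.5229797363281), (114.23255157470703, 80.18114471435547), 86.37748718261719)
eef [433.72898866 278.30097429 167.73650497]
t 15.52 pos [433.7 279.  167.6] phi -3.2 tilt [ 0.003  0.001 -1.   ] q [-1.03  0.56  0.48  2.01 -0.41  0.67 -0.34] F [-0.2  2.3 -1.2] open 25.9 grip 50.0
SHIFT [62.5 -4.4  1.8] turn 0.4
```

Emit:
{"op": "servo_tool", "data": {"plan": [[25, -2, 0, 0.4], [50, -4, 0, 0.4], [62, -4.6, 0, 0.4], [62, -4.6, 0, 0.4], [62, -4.6, 0, 0.4]]}}

```text
time: 15.93
eef_pos: [434.1, 334.0, 167.1]
tool_rot: [0.731, 0.682, -0.0, 0.0]
contact_force: [0.6, -1.1, -1.1]
opening: 25.8
grasp_force: 50.0
```

```bash
python3 held.py 42 56; python3 go.py 432.7 341 76 -3.6
python3 - <<'E'
import numpy as np
q=np.load('held.npy');
for x0 in range(10,51,8):
    s=q[(abs(q[:,0]-x0)<3)&(abs(q[:,1])<20)]
    if len(s):print(x0,len(s),np.percentile(s[:,1],[1,99]).round(1),np.median(s[:,2]).round(1))
q=q[abs(q[:,1])<9];q=q[abs(q[:,2]-np.median(q[:,2]))<2.5];print(np.median(q[:,2]),np.percentile(q[:,0],[0,.5,99.5,100]))
E
```

```text
16753
z med 47.91373194367084 x pct [-50.5 -48.1  10.2  47.8  48. ] y pct [-24.3   0.2  24.3]
t 15.98 pos [434.2 333.2 167.1] phi -4.1 tilt [-0.001 -0.    -1.   ] q [-1.1   0.6   0.49  1.93 -0.42  0.71 -0.44] F [-0.   0.2 -2.3] open 25.5 grip 50.0
SHIFT [ 7.8 -2.1 91.1] turn -0.5
10 1857 [-19.7  19.7] 47.9
18 1154 [-12.8  12.5] 47.8
26 1303 [-12.6  12.7] 47.9
34 1113 [-12.8  12.7] 47.9
42 1511 [-12.6  12.6] 47.9
50 685 [-12.2  12.3] 50.3
47.87895171657446 [-52.47669344 -50.56670886  47.86863087  48.3818878 ]
```

Emit:
{"op": "servo_tool", "data": {"plan": [[9, -2, 10, -0.4], [9, -2, 40, -0.4], [9, -2, 65, -0.4], [9, -2, 78, -0.4], [9, -2, 80, -0.4], [9, -2, 80, -0.4], [9, -2, 80, -0.4]]}}

```text
time: 16.57
eef_pos: [433.3, 344.3, 87.8]
tool_rot: [0.729, 0.684, 0.001, 0.0]
contact_force: [0.4, -1.1, -1.7]
opening: 25.5
grasp_force: 50.0
```

```bash
python3 go.py 432.8 342.8 74 -3.6
```

```text
t 16.57 pos [433.3 344.3  87.8] phi -3.7 tilt [ 0.     0.001 -1.   ] q [-1.05  0.74  0.39  1.93 -0.5   0.57 -0.39] F [ 0.4 -1.1 -1.7] open 25.5 grip 50.0
SHIFT [-1.5 -0.4 13.8] turn -0.1
```

Emit:
{"op": "servo_tool", "data": {"plan": [[-0.8, -0.4, 7, 0], [-0.8, -0.4, 11, 0], [-0.8, -0.4, 12.5, 0], [-0.8, -0.4, 12.5, 0]]}}

```text
time: 16.9
eef_pos: [431.9, 343.6, 74.4]
tool_rot: [0.729, 0.685, -0.0, -0.0]
contact_force: [-0.4, -0.4, -1.6]
opening: 25.1
grasp_force: 50.0
```

Emit:
{"op": "servo_tool", "data": {"plan": [[0, 0, 0.7, 0], [0, 0, 1.2, 0], [0, 0, 1.2, 0]]}}

```text
time: 17.15
eef_pos: [432.1, 343.7, 73.4]
tool_rot: [0.729, 0.685, 0.0, 0.0]
contact_force: [0.2, -0.9, -2.0]
opening: 25.6
grasp_force: 50.0
```

Emit:
{"op": "servo_tool", "data": {"plan": [[0, 0, 0.7, 0], [0, 0, 1.2, 0], [0, 0, 1.2, 0]]}}

```text
time: 17.4
eef_pos: [432.2, 343.7, 73.2]
tool_rot: [0.729, 0.684, 0.0, -0.0]
contact_force: [-3.0, -2.5, 11.3]
opening: 25.4
grasp_force: 50.0
```

Emit:
{"op": "servo_tool", "data": {"plan": [[0, 0, -0.5, 0], [0, 0, -0.5, 0], [0, 0, -0.5, 0], [0, 0, -0.5, 0], [0, 0, -0.5, 0], [0, 0, -5, 0], [0, 0, -30, 0], [0, 0, -65, 0], [0, 0, -100, 0], [0, 0, -120, 0], [0, 0, -120, 0]], "jaw": 0.6}}

```text
time: 18.32
eef_pos: [434.1, 345.0, 196.6]
tool_rot: [0.729, 0.684, 0.004, -0.0]
contact_force: [1.3, 1.3, -0.7]
opening: 70.6
grasp_force: 0.0
```

```bash
python3 - <<'E'
from wr import *;from h import *
im,zm,K,T,s=wrist('w9');W=world(K,T,zm);Z=W[...,2]
near=np.hypot(W[...,0]-433,W[...,1]-341)
m=(abs(Z-26)<4)&(near<70)
p=W[m][:,:2].astype(np.float32);print('jig',len(p),cv2.minAreaRect(p))
m=(abs(Z-6)<3)&(near<80)
p=W[m][:,:2].astype(np.float32);print('board',len(p),cv2.minAreaRect(p))
E
python3 go.py 600.6 -126.7 190 0.4
```

```text
jig 5887 ((431.792724609375, 341.4365234375), (100.8958511352539, 26.033613204956055), 86.27680206298828)
board 13033 ((432.5322570800781, 340.892333984375), (113.65420532226562, 80.2653579711914), 86.32225799560547)
t 18.37 pos [433.1 344.5 194.4] phi -3.6 tilt [ 0.004  0.003 -1.   ] q [-1.14  0.57  0.51  1.91 -0.39  0.76 -0.47] F [-0.6 -0.6 -0.8] open 70.5 grip 0.0
SHIFT [-459.8  196.8    3.3] turn -4.0
```

Jig error is under 1 mm. Now the cuff former.

Emit:
{"op": "servo_tool", "data": {"plan": [[-30, 13, 0, -1], [-66, 28, 0, -3], [-103, 44, 0, -4], [-140, 60, 0, -4], [-177, 76, 0, -4], [-214, 91.5, 0, -4], [-251, 107, 0, -4], [-288, 123, 0, -4], [-325, 139, 0, -4], [-362, 155, 0, -4], [-399, 171, 0, -4], [-432, 185, 0, -4], [-452, 194, 0, -4], [-460, 197, 3, -4], [-460, 197, 3, -4], [-460, 197, 3, -4]]}}

```text
time: 19.7
eef_pos: [598.9, -126.3, 187.7]
tool_rot: [0.704, 0.71, -0.0, -0.001]
contact_force: [0.3, 0.6, -1.2]
opening: 70.1
grasp_force: 0.0
```

```bash
python3 - <<'E'
from wr import *;from h import *
im,zm,K,T,s=wrist('w10');W=world(K,T,zm);Z=W[...,2]
n=np.hypot(W[...,0]-600,W[...,1]+127)<48
for lo,hi in((17,40),(31,40)):
    m=n&(Z>lo)&(Z<hi);p=W[m][:,:2].astype(np.float32);print('cuff',len(p),cv2.minAreaRect(p))
E
python3 go.py 600.6 -126.7 66.5 0.4
```

```text
cuff 7471 ((599.9869384765625, -129.34939575195312), (46.06363296508789, 73.92776489257812), 0.4307793080806732)
cuff 4181 ((600.131103515625, -129.38841247558594), (56.427486419677734, 29.76077651977539), 89.51730346679688)
t 19.75 pos [ 599.1 -125.3  188. ] phi 0.5 tilt [ 0.002 -0.002 -1.   ] q [-0.21  0.66  0.48  1.75 -0.4   0.83  0.47] F [0.2 0.3 0.1] open 70.5 grip 0.0
SHIFT [ -1.6   1.8 121.5] turn 0.1
```

View pics/w10.png

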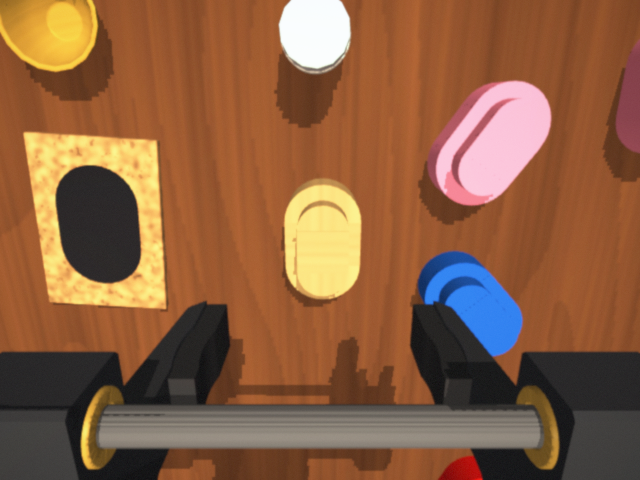

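The yellow former at (322,240) is clear of the blue one at (418,285), provided the fingers are only partly open.

Emit:
{"op": "servo_tool", "data": {"plan": [[-2.5, 1.3, 20, 0], [-2.5, 1.3, 55, 0], [-2.5, 1.3, 90, 0], [-2.5, 1.3, 112, 0], [-2.5, 1.3, 120, 0], [-2.5, 1.3, 120.5, 0], [-2.5, 1.3, 120.5, 0]], "jaw": 0.38}}

```text
time: 20.33
eef_pos: [601.4, -129.1, 69.3]
tool_rot: [0.704, 0.71, 0.0, 0.0]
contact_force: [-0.1, -0.4, -0.0]
opening: 60.8
grasp_force: 0.0
```

Emit:
{"op": "servo_tool", "data": {"plan": [[0, 0, 0, 0], [0, 0, 0, 0], [0, 0, 0, 0], [0, 0, 0, 0], [0, 0, 0, 0], [0, 0, 0, 0]], "jaw": -1, "newtons": 40}}

```text
time: 20.83
eef_pos: [602.0, -130.3, 70.2]
tool_rot: [0.705, 0.71, 0.001, 0.001]
contact_force: [-1.3, 1.3, 8.8]
opening: 45.8
grasp_force: 40.0
```

```bash
python3 go.py 457.2 -122.4 166 -3.3
```

```text
t 20.83 pos [ 602.  -130.3   70.2] phi 0.4 tilt [ 0.     0.002 -1.   ] q [-0.13  0.84  0.39  1.76 -0.49  0.64  0.54] F [-1.3  1.3  8.8] open 45.8 grip 40.0
SHIFT [   9.  -144.5  -96.1] turn 3.7
```

Emit:
{"op": "servo_tool", "data": {"plan": [[0, 0, -12, 0], [0, 0, -40, 0], [0, 0, -70, 0], [-8, -12, -94, 0], [-18, -40, -100, 1], [-28, -72, -100, 2], [-38, -105, -100, 3.7], [-45, -132, -100, 3.7], [-45, -143, -100, 3.7], [-45, -144.5, -100, 3.7], [-45, -144.5, -100, 3.7], [-45, -144.5, -100, 3.7]]}}

```text
time: 21.83
eef_pos: [458.4, -176.0, 169.3]
tool_rot: [0.727, 0.687, 0.001, 0.001]
contact_force: [0.2, 0.5, 0.3]
opening: 46.0
grasp_force: 40.0
```

```bash
python3 look.py w11 457.2 -122.4; python3 go.py 457.2 -122.4 166 -3.3; python3 held.py 28 42
python3 - <<'E'
import numpy as np
q=np.load('held.npy');z=np.median(q[:,2]);q=q[abs(q[:,1])<14];q=q[abs(q[:,2]-z)<3];print(z,np.percentile(q[:,0],[0,.5,99.5,100]))
E
```

```text
27366 ((456.0204162597656, -124.06396484375), (114.12763214111328, 80.31909942626953), 86.89016723632812)
eef [ 458.44050161 -176.02812511  169.255874  ]
t 21.88 pos [ 458.5 -176.   169.1] phi -3.2 tilt [-0.     0.002 -1.   ] q [-0.12  0.52  0.5   2.07 -0.41  0.64  0.6 ] F [ 0.3 -0.5 -0.3] open 45.4 grip 40.0
SHIFT [53.4 -4.4  3.1] turn 0.1
14001
z med 34.966907530666674 x pct [-12.6 -11.4   8.6  28.2  28.7] y pct [-36.6  -0.2  36.6]
34.966907530666674 [-13.56476083 -12.67402319  28.66568248  29.20116609]
```

View pics/w11.png

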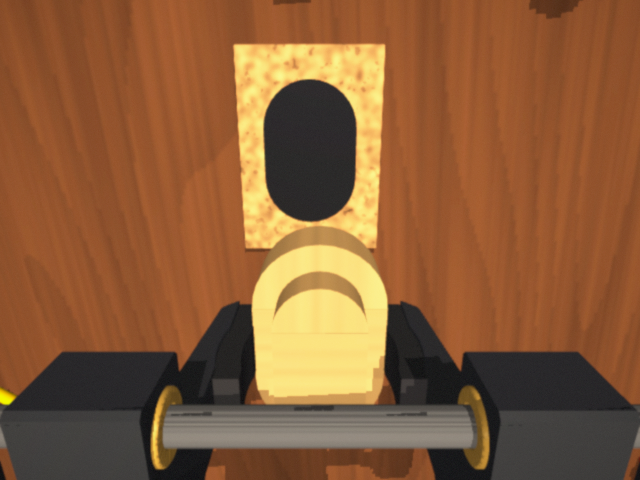

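Emit:
{"op": "servo_tool", "data": {"plan": [[20, -2, 0, 0], [42, -4, 5, 0], [51.5, -4.9, 25, 0], [51.5, -4.9, 55, 0], [51.5, -4.9, 75, 0], [51.5, -4.9, 82, 0], [51.5, -4.9, 83, 0], [51.5, -4.9, 83, 0], [51.5, -4.9, 83, 0]]}}

```text
time: 22.68
eef_pos: [455.9, -125.0, 86.5]
tool_rot: [0.727, 0.686, 0.0, 0.001]
contact_force: [0.3, 0.5, -0.9]
opening: 45.7
grasp_force: 40.0
```

```bash
python3 go.py 456.4 -124.3 77 -3.2
```

```text
t 22.68 pos [ 455.9 -125.    86.5] phi -3.3 tilt [-0.     0.002 -1.   ] q [-0.12  0.65  0.36  2.13 -0.53  0.44  0.6 ] F [ 0.3  0.5 -0.9] open 45.7 grip 40.0
SHIFT [0.8 0.5 9.5] turn -0.1
```

Emit:
{"op": "servo_tool", "data": {"plan": [[0.5, 0.3, 5, 0], [0.5, 0.3, 7.5, 0], [0.5, 0.3, 8.5, 0], [0.5, 0.3, 8.5, 0]]}}

```text
time: 23.02
eef_pos: [455.3, -124.1, 77.1]
tool_rot: [0.727, 0.686, 0.0, -0.0]
contact_force: [0.3, 0.7, -0.4]
opening: 45.4
grasp_force: 40.0
```

Emit:
{"op": "servo_tool", "data": {"plan": [[0, 0, 0.7, 0], [0, 0, 1.2, 0], [0, 0, 1.2, 0]]}}

```text
time: 23.27
eef_pos: [455.4, -124.2, 76.2]
tool_rot: [0.727, 0.686, 0.0, 0.0]
contact_force: [-0.8, 0.9, 2.8]
opening: 45.5
grasp_force: 40.0
```

Contact. Release and rise, then check all four boards.

Emit:
{"op": "servo_tool", "data": {"plan": [[0, 0, 0, 0], [0, 0, 0, 0], [0, 0, 0, 0], [0, 0, 0, 0], [0, 0, -5, 0], [0, 0, -30, 0], [0, 0, -65, 0], [0, 0, -100, 0], [0, 0, -120, 0], [0, 0, -120, 0]], "jaw": 0.6}}

```text
time: 24.1
eef_pos: [457.3, -124.7, 199.8]
tool_rot: [0.727, 0.686, 0.002, 0.003]
contact_force: [0.2, -0.6, 1.1]
opening: 70.3
grasp_force: 0.0
```

```bash
python3 - <<'E'
from wr import *;from h import *
im,zm,K,T,s=wrist('w12');W=world(K,T,zm);Z=W[...,2]
near=np.hypot(W[...,0]-456.5,W[...,1]+123.5)
for n,lo,hi in(('upper',37,46),('cuff',24,46),('board',3,9)):
    p=W[(Z>lo)&(Z<hi)&(near<(75 if lo<9 else 48))][:,:2].astype(np.float32);print(n,len(p),cv2.minAreaRect(p))
E
python3 go.py 456 -124 200 -3.2; python3 top.py top1
```

```text
upper 4066 ((455.04669189453125, -123.43994140625), (56.184024810791016, 29.912933349609375), 87.4339599609375)
cuff 7261 ((455.2379455566406, -123.32960510253906), (74.21347045898438, 46.11391830444336), 86.83507537841797)
board 11852 ((455.9886474609375, -124.16041564941406), (114.33850860595703, 80.2025146484375), 86.78912353515625)
t 24.15 pos [ 456.5 -124.2  197.9] phi -3.3 tilt [ 0.     0.004 -1.   ] q [-0.27  0.45  0.55  2.11 -0.37  0.68  0.47] F [ 0.8  0.3 -1.1] open 70.5 grip 0.0
SHIFT [ 0.2 -0.5 -2.1] turn -0.1
```

View pics/top1.png

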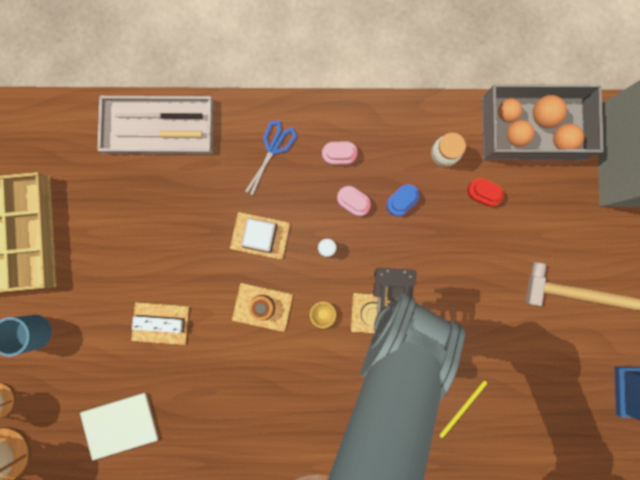

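The top view shows the block (258,236), dome (262,308) and jig (160,325) on their own boards. The former at (379,314) is partly hidden by the arm, but the wrist view put it within about 1 mm. Nothing else has moved, so I'm handing in.

```bash
python3 -c "
from rig import manip
print(manip.hand_in())"
```

```text
the job is handed in; nothing more can be done
None
```

All four tools are upright on their own boards, within about 1.5 mm and 0.1° of centre by the wrist-camera checks, and the job was handed in at about 24 s.

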